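# Discharge a bench ball mill

## Task

The grinding run is over: empty the three grinding balls out of the little ball mill. First push the enamel tray under the drum until it meets the steel stop bar at the back; then free the port's bayonet cover (a quarter turn counterclockwise, seen looking at the cover), draw it off and set it down, without dropping it, grip up in the middle of the square rubber pad. Then crank the drum until the open port faces straight down and all three balls lie in the tray, and leave the wash bottle and the roll of tape as they stand.

Things in the scene. Friction and masses are not known exactly. Their poses are not given: they have to be found in the camera images.
- mill: fixed blue stand of the ball mill, 205 x 180 x 155 mm; origin on the bench under the drum's middle, x to the back (away from the operator), y along the drum to the end without a crank. Its two A-frames stand at y = +-84 mm (160 mm free between); the steel stop bar (16 mm thick) runs along y at x = +114 mm, z = 12 mm; a tie bar at x = 58, z = 52 mm.
- drum (a joint): turn of the drum about its level axis (stand's y, 138 mm above the bench): 0 = port straight up, grows as the port comes forward (stand's -x) and down, pi = straight down; may be turned either way. Starts near 0.55; stays where it is left; the crank grip needs about 7 N. Shell: 118 mm diameter, 128 mm long; the open neck reaches 68 mm from the axis.
- port (a point): centre of the seat on which the cover lies, on the drum, 55 mm from its axis; z points straight out of the port, y is along the drum's axis (as the stand's y). The opening is 58 mm wide. The neck around the seat is 90 mm in diameter; two lips 8 mm above the seat, centred at +-y, hold the cover's lugs down (no lips at +-x).
- crank_grip (a point): middle of the crank's black revolving grip, a bar 48 mm long and 18 mm thick, parallel to the drum's axis; 129 mm from the drum's middle toward the stand's -y and 55 mm from the axis, on the side opposite to the port. Crank arm and bearing reach to 26 mm from this point on the drum's side; the tool must lean away from the drum to pass under them.
- cover: bayonet cover, loose, 140 g: steel disc 64 mm wide and 6 mm thick with two lugs at its +-y (77 mm over them); origin at the centre of its underside, z up through the grip. Red bar grip on top: 62 mm along y, 14 mm thick, 14 to 44 mm above the origin (hub below it 15 mm high). Locked at the start (y as the port's y); free to lift from about 62 to 108 degrees counterclockwise of there.
- tray: white enamel tray, loose, 420 g, 144 (x) x 215 (y) x 24 mm, origin under its centre; rim walls 5 mm thick, inner floor 126 x 202 mm; slides with about 3 N. It starts 45 to 80 mm pulled out forward (stand's -x) with its long side along the stand's x. Home, it touches the stop bar: its origin is then at the stand's x = 0.
- pad: black ribbed rubber pad, fixed, 110 x 110 x 4 mm, origin at the centre of its underside
- ball_1_center (a point): centre of a white ceramic grinding ball, 26 mm in diameter, about 50 g, loose inside the drum
- ball_2_center (a point): centre of a white ceramic grinding ball, 26 mm in diameter, about 50 g, loose inside the drum
- ball_3_center (a point): centre of a white ceramic grinding ball, 26 mm in diameter, about 50 g, loose inside the drum
- microscope_1: white stereo microscope, fixed, left of the mill, base 160 x 120 mm, 275 mm tall, origin on the bench under it; its front (-x) looks to the bench's front edge. Pad, wash bottle and tape stand in a row along its y, about 150 mm in front of its origin; carry things past it over that row (wash bottle 180 mm tall), not over the microscope.
- wash_bottle: white wash bottle with red spout, loose, 101 x 68 mm, 180 mm tall, origin at its underside, its body centred 17 mm along its x; leave it alone
- tape: roll of masking tape lying flat, loose, 98 mm across, 25 mm high, origin at its underside; leave it alone
Mind the look-alikes: they are no part of the job. Several things have the shape of the cover; the one meant has the colours described above.

How it is judged:
On the way, in this order (a step that is already met when the one before it is completed fails the run):
1. the tray is home against the stop bar, the cover still on its seat (x of tray in the frame of mill between -0.01 and 0.01 m and distance between cover and port below 0.012 m), for 0.1 s.
2. the cover is off and lies, let go, on the pad, the tray home (x of tray in the frame of mill between -0.01 and 0.01 m and horizontal distance between cover and pad below 0.03 m and height (world z) of cover below 0.009 m and angle between cover's own z axis and vertical below 0.12 rad and contact force between cover and the fingers below 0.1 N), for 0.2 s.
3. the port faces down and the three balls are in the tray (x of tray in the frame of mill between -0.01 and 0.01 m and angle between port's own z axis and vertical above 2.88 rad and x of ball_1_center in the frame of tray between -0.066 and 0.066 m and y of ball_1_center in the frame of tray between -0.104 and 0.104 m and height (world z) of each of ball_1_center, ball_2_center, ball_3_center below 0.03 m and x of ball_2_center in the frame of tray between -0.066 and 0.066 m and y of ball_2_center in the frame of tray between -0.104 and 0.104 m and x of ball_3_center in the frame of tray between -0.066 and 0.066 m and y of ball_3_center in the frame of tray between -0.104 and 0.104 m), for 0.2 s.
At the end, for the whole second after the job is handed in: The tray is within 10 mm of touching the stop bar; the cover lies flat, grip up, on the pad, within 30 mm of its centre; the drum stands still with the port within 15 degrees of straight down; all three balls lie in the tray (all of step 3 and horizontal distance between cover and pad below 0.03 m and height (world z) of cover below 0.009 m and angle between cover's own z axis and vertical below 0.12 rad and contact force between cover and the fingers below 0.1 N and velocity of joint drum between -0.05 and 0.05 rad/s).
It fails at once if the wash bottle is shoved more than 30 mm or tipped (distance of wash_bottle from where it was at the start of the episode above 0.03 m or angle between wash_bottle's own z axis and vertical above 0.35 rad).
It fails at once if the roll of tape is shoved more than 30 mm or tipped (distance of tape from where it was at the start of the episode above 0.03 m or angle between tape's own z axis and vertical above 0.35 rad).
It fails at once if the cover is dropped (hits the surface fast) (height (world z) of cover below 0.03 m and linear speed of cover above 0.7 m/s).
It also fails if it takes over 67 s, if anything falls off the work surface, if the arm or the gripper's body presses on something with over 40 N, if the wrist force passes 120 N, or if a joint passes its speed limit or range.

## Robot

A 6-joint arm with a two-finger parallel gripper is mounted at the origin on a cart in front of the work surface, level with it; the furniture and walls round the work are solid. World frame = base frame: x ahead of the robot, y to its left, z up, the work surface at z = 0. Lengths are in m, angles in rad, forces in N, time in s.
With the tool pointing down it reaches from about 0.375 to 0.9 m from the base axis. Payload 3.1 kg.
Tool frame: the origin (TCP) lies on the centre line of the jaws, within the pads' length; the fingertips stand 8 mm ahead of it and the grasp point (between the pads) lies 11 mm behind it; z points along the fingers, y is the line along which they close (so a half turn about z gives the same grasp; the last joint's range is limited). The gripper opens to 85 mm and grips with 20 to 120 N. Pads are 22 mm wide; open, the fingers measure 114 mm over their backs; the gripper's body (76 mm by 85 mm) begins 54 mm behind the grasp point. The pads swing forward as they close: fully open they stand 13 mm farther back than shut.
Start: joints at [1.075, 0.527, 1.433, -0, 1.181, -0.178], TCP at [0.195, 0.594, 0.239] pointing down, gripper open.
Joint ranges: [-3.08, 3.08], [-0.75, 2.2], [0.22, 2.44], [-1.43, 4.57], [0, 2.65], [-2.85, 2.85]. Speed limits (rad/s): [2.79, 2.79, 3.14, 3.14, 3.14, 3.14].

## Interface

Orientations are given as a unit quaternion [x, y, z, w].
In Python, from station import * gives the robot as it stands.
- The arm moves only by the tool play_rows, never from a script. Its argument "rows" is a list of rows, each a list of 3 entries, a list of its own where there are three numbers: the turn, a rotation vector about the tool's x, y, z in degrees, then the shift along the tool's x, y, z in mm, then the closure, from 0 (fully open) to 1 (shut). In form: [[[ax, ay, az], [dx, dy, dz], jaw], ...]. A call has 1 to 12 rows; each row shifts and turns the commanded pose from where the row before left it, along the tool's axes as they then stand; what a row does not reach is not made up. A row lasts 1/12 s, in which the tool goes at most 41.7 mm and 7.16 degrees, less where a joint would pass 70% of its speed; a pose out of reach is approached as far as the arm can. A call with a gripper value outside its range is refused whole. The fingers move at their own pace and stop on an object; "grip_force" is the grip in N (left out, the last holds). Time passes only in rows, so rows that do not move let the fingers close. It gives the time, the measured TCP pose, the force, the opening and the grip force at its end, in the units of the state.
- sense(): the state, without advancing time (a new reading comes with each control period).
- snapshot(name): name is "scene" or "side" or "wrist"; returns (picture, depth): 420x560x3 uint8, red, green, blue; 420x560 float32, m along the optical axis (not along the pixel's ray), 0 where there is no reading.
- get_calibration(name): a dict with "vfov" (degrees; the focal length in pixels is half the picture's height over the tangent of half this angle, whatever the lens; pixels are square), "cx", "cy" (the principal point, pixels), "xyz" and "attitude" of the camera in the world. Camera axes: x right, y down, z forward; pixel columns grow to the right and rows downward; lengths in m; the calibration is good to about 2 mm. The wrist camera is an equidistant fisheye: a pixel r from the principal point sees the ray r / f radians off the axis. A picture is of the moment at which its call begins: read the wrist's pose just before it. get_calibration takes no time and is no camera call; for the wrist camera it gives the pose at the moment of the call.
- sign_off(): hands the job in; it is judged then, once.
The state is a dict: "t": time; "q": joint angles; "qd": joint speeds; "tau": joint torques, N m; "tcp_pos": TCP position; "tool_rot": TCP orientation; "force": force on the tool from outside, world axes, zero at the start; "ft_torque": the same for the moment, N m; "finger_gap": opening from 0.0 (shut) to 1.0 (fully open); "gripper_force": force on a finger pad.
Only numpy, scipy, OpenCV 4.12 (cv2) and the standard library are available. Lean on these libraries where they do the work, as an engineer would, in place of code of your own. Each camera call takes 0.05 s, during which the arm holds its last target. There are 200 camera calls.

## Working session

There is one attempt and no reset: what is moved stays moved. The work goes in short steps, Python scripts to look and compute and a tool call to move; the robot and the scene stay as the last step left them, time stands still between calls to the robot, and variables do not carry over. Pictures are saved under pics/ and viewed, at most 10 in all, crops included, and the job is handed in when it is done.

Besides the shell and the picture viewer there is one more tool, called after "Emit:" as a command line: name --argument value ..., lists and objects as JSON in quotes. play_rows: Moves the arm, as the interface text tells. Its arguments: {"type":"object","properties":{"rows":{"type":"array","items":{"type":"array"}},"grip_force":{"type":"number"}},"required":["rows"]}

```bash
mkdir -p pics; ls; cat > h.py <<'E'
from station import *
import numpy as np, cv2
from scipy.spatial.transform import Rotation as R
def cam(n):
    c=get_calibration(n); f=210/np.tan(np.radians(c['vfov'])/2)
    a=np.array(c['attitude']); Rm=R.from_quat(a).as_matrix() if a.size==4 else a.reshape(3,3)
    return c,f,Rm,np.array(c['xyz'])
def cloud(n,d,K=None):
    c,f,Rm,t=K or cam(n); v,u=np.mgrid[0:420,0:560]
    x=(u-c['cx'])/f; y=(v-c['cy'])/f
    if n=='wrist':
        r=np.hypot(x,y)+1e-9; k=np.tan(np.minimum(r,1.5))/r; x,y=x*k,y*k
    P=np.stack([x*d,y*d,d],-1)@Rm.T+t
    P[d==0]=np.nan
    return P
def snap(n):
    K=cam(n); p,d=snapshot(n); return p,d,cloud(n,d,K)
def save(n,p): cv2.imwrite('pics/'+n+'.png',p[...,::-1])
E
python3 - <<'E'
from h import *
for n in ['scene','side','wrist']:
    p,d,P=snap(n); save(n+'0',p); np.savez('pics/'+n+'0.npz',p=p,d=d,P=P)
    c=get_calibration(n); print(n,c, (d>0).mean())
print(sense())
a=[cv2.imread(f'pics/{n}0.png') for n in ['scene','side']]
E
```

```text
pics
scene {'vfov': 53.84589279936986, 'cx': 268.6776535480109, 'cy': 210.3416764680589, 'xyz': array([-0.04779909, -0.72943971,  0.73644465]), 'attitude': array([ 0.8389037 , -0.3241133 ,  0.16859383, -0.40344425])} 0.995829081632653
side {'vfov': 50.38134887526068, 'cx': 277.88214837723757, 'cy': 208.56144714036944, 'xyz': array([0.77539419, 0.75351778, 0.92880436]), 'attitude': array([ 0.1517899 ,  0.89183232, -0.42067636, -0.06801719])} 0.9960841836734694
wrist {'vfov': 65.70646984690485, 'cx': 281.1920785341089, 'cy': 213.42328616741997, 'xyz': array([0.13221899, 0.61470241, 0.37305977]), 'attitude': array([0.80300283, 0.58141766, 0.0758365 , 0.10671827])} 0.9817049319727891
{'t': 0.15, 'q': array([ 1.07450490e+00,  5.28262427e-01,  1.43363229e+00,  3.47944371e-07,
        1.18138855e+00, -1.78503392e-01]), 'qd': array([-0.00012004, -0.00261008, -0.00338606, -0.00040112,  0.00064694,
        0.00152658]), 'tau': array([ 1.95414318e-04, -4.42743301e+01, -1.78275901e+01, -2.68613885e-04,
        5.64775517e-03,  2.49272108e-05]), 'tcp_pos': array([0.19500196, 0.59322789, 0.23854465]), 'tool_rot': array([ 1.58226264e-01,  9.87402519e-01, -7.97596012e-04, -2.79976211e-04]), 'force': array([0.1649471 , 0.03226489, 0.08034353]), 'ft_torque': array([ 0.00205399, -0.02503695, -0.03282821]), 'gripper_force': 0.0, 'finger_gap': 0.9995263232249765}
```

View pics/scene0.png

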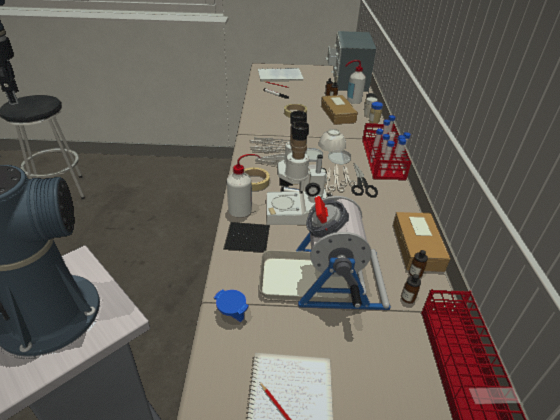

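View pics/side0.png

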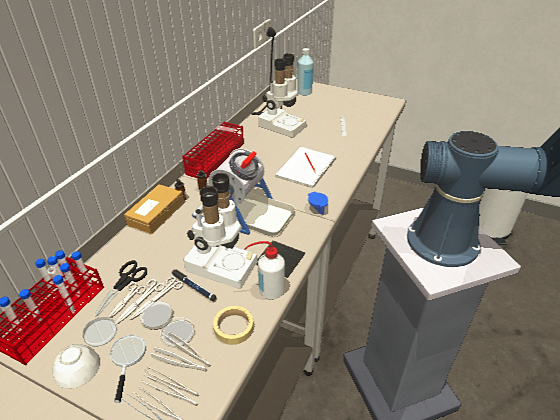

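The scene view shows the mill at about (340,265), its crank facing the camera, and the red cover grip at (320,210). The tray is at (285,275), the pad at (246,237), the wash bottle at (240,190), the tape at (257,180) and the microscope at (295,170). The side view shows the same things from the other side.

```bash
cat > m.py <<'E'
from h import *
S=np.load('pics/scene0.npz'); T=np.load('pics/side0.npz')
def masks(p):
    h=cv2.cvtColor(p,cv2.COLOR_RGB2HSV).astype(int); H,s,v=h[...,0],h[...,1],h[...,2]
    return dict(red=((H<8)|(H>172))&(s>170)&(v>90), blue=(H>100)&(H<125)&(s>110)&(v>50), white=(s<45)&(v>150), black=(v<60))
def pts(A,m,box,lo,hi):
    P=A['P']; k=masks(A['p'])[m]&(P[...,2]>lo)&(P[...,2]<hi)
    b=np.zeros_like(k); b[box[1]:box[3],box[0]:box[2]]=1
    return P[k&b]
def rect(Q):
    (c,s,a)=cv2.minAreaRect((Q[:,:2]*1000).astype(np.float32)); return np.round(c,1),np.round(s,1),round(a,1),len(Q),'z',np.round(np.percentile(Q[:,2],[5,50,95])*1000,1)
for nm,A,bs in (('scene',S,dict(grip=(300,190,335,225),pad=(215,215,275,260),tray=(255,245,330,310),blue=(290,190,390,315))),('side',T,dict(grip=(225,145,262,172),pad=(255,235,310,275),tray=(240,195,300,240),blue=(190,140,280,240)))):
    print(nm)
    Q=pts(A,'red',bs['grip'],.15,.3); print('grip',rect(Q),Q.mean(0))
    q=Q[:,:]-Q.mean(0); print(' pca',np.linalg.svd(q,full_matrices=0)[1]/len(Q)**.5,np.linalg.svd(q,full_matrices=0)[2])
    print('pad',rect(pts(A,'black',bs['pad'],-.01,.012)))
    print('tray',rect(pts(A,'white',bs['tray'],-.01,.04)))
    print('trayrim',rect(pts(A,'white',bs['tray'],.018,.03)))
    print('blue',rect(pts(A,'blue',bs['blue'],.02,.17)))
E
python3 m.py; python3 - <<'E'
import cv2,numpy as np
a=cv2.imread('pics/scene0.png')[160:320,200:400]; b=cv2.imread('pics/side0.png')[130:290,170:330]
cv2.imwrite('pics/c1.png',np.hstack([cv2.resize(a,None,fx=2.2,fy=2.2,interpolation=2),cv2.resize(b,None,fx=2.2,fy=2.2,interpolation=2)]))
E
```

```text
scene
grip (array([ 499.7, -315.7]), array([59.1, 25.4]), 44.8, 213, 'z', array([202.8, 218. , 222.9])) [ 0.49383307 -0.31898376  0.21525063]
 pca [0.01805789 0.00912676 0.00303811] [[-0.69652114 -0.71195266 -0.08934042]
 [-0.54347311  0.44215399  0.71353824]
 [-0.46850322  0.54554859 -0.69489673]]
pad (array([481.9, -97.3]), array([112.7, 106.7]), 42.0, 1075, 'z', array([-0.6,  1.8,  4.1]))
tray (array([ 460.7, -260.3]), array([212.3, 143.8]), 48.0, 1759, 'z', array([-3.3, -1.2,  1.1]))
trayrim (array([ 445.1, -259.6]), array([144.6,  67.4]), 42.8, 17, 'z', array([18.9, 20.2, 22.8]))
blue (array([ 478.9, -349.3]), array([244.6, 120.3]), 82.4, 691, 'z', array([ 25.1,  59.7, 146.1]))
side
grip (array([ 505.2, -301. ]), array([72.6, 20.1]), 35.9, 103, 'z', array([197.5, 220.4, 225.1])) [ 0.50647364 -0.30027111  0.21652809]
 pca [0.01860658 0.00880554 0.00366399] [[ 0.7619289   0.63019138 -0.14940942]
 [-0.08215878  0.3228744   0.94286906]
 [ 0.64242843 -0.70612389  0.29778309]]
pad (array([480.7, -94.9]), array([104. , 106.6]), 43.2, 126, 'z', array([0.3, 3.7, 6.8]))
tray (array([ 468.3, -293.4]), array([204.7, 175. ]), 57.4, 1073, 'z', array([-2. ,  1.2,  5.6]))
trayrim (array([ 447.6, -260.3]), array([151.4, 103.1]), 43.4, 42, 'z', array([18.8, 22.7, 27.2]))
blue (array([ 501.7, -307.7]), array([180.2,  57.7]), 45.9, 183, 'z', array([ 24.6,  56.5, 115.8]))
```

View pics/c1.png

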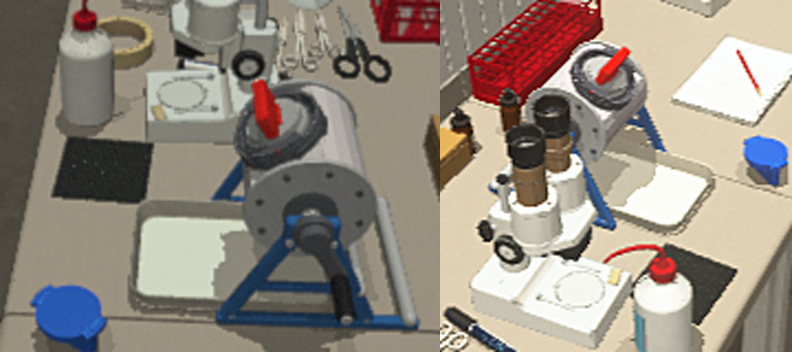

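The crop shows the red grip on the tilted cover on the drum's upper front. The tray juts out forward under the drum, and the blue cover on the bench is a decoy. Next I fit the drum axis, the tray and the bar.

```bash
cat > fit.py <<'E'
from m import *
from scipy.optimize import least_squares
def drumpts(A,box):
    P=A['P']; M=masks(A['p']); b=np.zeros(P.shape[:2],bool); b[box[1]:box[3],box[0]:box[2]]=1
    k=b&~M['red']&~M['blue']&(P[...,2]>.06)&(P[...,2]<.2)&(np.hypot(P[...,0]-.53,P[...,1]+.34)<.13)
    return P[k]
a,b=drumpts(S,(300,190,385,290)),drumpts(T,(200,140,290,215)); print(len(a),len(b))
def ax(v,Q):
    y=np.array([np.cos(v[2]),np.sin(v[2]),0]); x=np.array([y[1],-y[0],0]); c=np.array([v[0],v[1],.138])
    return (Q-c)@x,(Q-c)@y,Q[:,2]-.138
def res(v,Q):
    X,Y,Z=ax(v,Q); r=np.hypot(X,Z); ang=np.arctan2(-X,Z)
    cyl=r-.059
    # end faces at |Y|=.064
    e=np.abs(Y)-.064
    d=np.where(np.abs(cyl)<np.abs(e),cyl,e)
    return np.append(d,0)
for nm,Q in (('scene',a),('side',b),('both',np.vstack([a,b]))):
    best=min((least_squares(res,[x0,y0,th],args=(Q,),loss='cauchy',f_scale=.003) for x0 in(.51,.54) for y0 in(-.36,-.33) for th in(.6,.75,.9)),key=lambda s:s.cost)
    print(nm,best.x,np.degrees(best.x[2]),best.cost,(np.abs(best.fun)<.004).mean())
v=best.x
for nm,A in(('scene',S),('side',T)):
    Q=pts(A,'red',(300,190,335,225) if nm=='scene' else (225,145,262,172),.15,.3); X,Y,Z=ax(v,Q)
    print('grip in mill',X.mean(),Y.min(),Y.max(),Z.mean()+.138,'ang',np.arctan2(-X,Z).mean(), 'rmax',np.percentile(np.hypot(X,Z),97))
    P=A['P'];M=masks(A['p'])
    k=(P[...,2]>-.01)&(P[...,2]<.03)
    X,Y,Z=ax(v,P[k]); w=M['white'][k]&(np.abs(Y)<.09)&(X<.1)&(X>-.25)
    print('tray in mill X',np.percentile(X[w],[0,1,50]),'Y',np.percentile(Y[w],[1,99]))
E
python3 fit.py | tail -12
```

```text
pad (array([480.7, -94.9]), array([104. , 106.6]), 43.2, 126, 'z', array([0.3, 3.7, 6.8]))
tray (array([ 468.3, -293.4]), array([204.7, 175. ]), 57.4, 1073, 'z', array([-2. ,  1.2,  5.6]))
trayrim (array([ 447.6, -260.3]), array([151.4, 103.1]), 43.4, 42, 'z', array([18.8, 22.7, 27.2]))
blue (array([ 501.7, -307.7]), array([180.2,  57.7]), 45.9, 183, 'z', array([ 24.6,  56.5, 115.8]))
3535 1281
scene [ 0.5304832  -0.34059674  0.79659948] 45.6417883539271 0.01690220136201583 0.6858031674208145
side [ 0.53435073 -0.34154692  0.79788693] 45.71555354100429 0.004842946511373922 0.7113884555382215
both [ 0.531648   -0.341301    0.79304991] 45.43841298094596 0.022366450227971856 0.6802989412497406
grip in mill -0.0426024685027213 -0.033765243374655744 0.02539164098760369 0.2152506297680167 ang 0.50152377544269 rmax 0.09819881965326699
tray in mill X [-0.24975637 -0.24735929 -0.14011787] Y [-0.07848893  0.07920997]
grip in mill -0.04672631320453481 -0.027220099344569235 0.04431181361392636 0.21652808596748646 ang 0.5386920343257795 rmax 0.10000001603844079
tray in mill X [-0.16723735 -0.16321702 -0.08587006] Y [-0.06952448  0.07388065]
```

```bash
cat >> h.py <<'E'
C=np.array([.532,-.341,0]); th=np.radians(45.4)
my=np.array([np.cos(th),np.sin(th),0]); mx=np.array([my[1],-my[0],0]); mz=np.array([0,0,1.])
def W(X,Y,Z): return C+X*mx+Y*my+np.array([0,0,Z])
def frame(z,y):
    z=z/np.linalg.norm(z); y=y-z*(y@z); y/=np.linalg.norm(y); return np.stack([np.cross(y,z),y,z],1)
def cur():
    s=sense(); return np.array(s['tcp_pos']),R.from_quat(s['tool_rot']).as_matrix()
def inmill(p): d=np.asarray(p)-C; return np.round([d@mx,d@my,d[2]],4)
def plan(p,Rm,p1,R1,n=None,lab=''):
    rv=R.from_matrix(Rm.T@R1).as_rotvec(); d=Rm.T@(p1-p)
    n=n or int(max(1,np.ceil(np.degrees(np.linalg.norm(rv))/6.8),np.ceil(np.linalg.norm(d)/.036)))
    Rs=R.from_rotvec(rv/n).as_matrix(); A=sum(np.linalg.matrix_power(Rs,k) for k in range(n))
    print(lab,'n',n,'rot',np.round(np.degrees(rv/n),2).tolist(),'shift',np.round(np.linalg.solve(A,d)*1000,1).tolist())
    return p1,R1
E
python3 - <<'E'
from h import *
t=np.radians(25); R1=frame(mx*np.sin(t)-mz*np.cos(t),my)
p,r=cur()
p,r=plan(p,r,np.array([.45,.2,.27]),frame(np.array([0,0,-1.]),np.array([.5,.87,0])))
p,r=plan(p,r,W(-.215,0,.14),R1)
p,r=plan(p,r,W(-.215,0,.0065),R1)
p,r=plan(p,r,W(-.125,0,.0065),R1)
for nm in('scene','side'):
    A=np.load(f'pics/{nm}0.npz'); P=A['P'].reshape(-1,3); k=(P[:,2]>.1)&(P[:,2]<.4)&(P[:,0]>.3)&(P[:,0]<.9)&(P[:,1]>-.25)&(P[:,1]<.3); Q=P[k]
    g=(Q[:,:2]//.04).astype(int); u,c=np.unique(g,axis=0,return_counts=True)
    print(nm,[(round(a*.04+.02,2),round(b*.04+.02,2),int(1000*Q[(g==[a,b]).all(1),2].max())) for (a,b),n in zip(u,c) if n>8])
E
```

```text
n 14 rot [-0.01, -0.0, 0.83] shift [-28.0, -18.5, -2.2]
 n 12 rot [0.27, -2.07, 1.21] shift [-12.3, -29.5, 13.9]
 n 4 rot [0.0, 0.0, 0.0] shift [14.1, -0.0, 30.2]
 n 3 rot [0.0, 0.0, 0.0] shift [-27.2, 0.0, 12.7]
scene [(np.float64(0.5), np.float64(-0.02), 122), (np.float64(0.5), np.float64(0.02), 121), (np.float64(0.54), np.float64(-0.02), 178), (np.float64(0.54), np.float64(0.02), 178), (np.float64(0.58), np.float64(-0.14), 293), (np.float64(0.58), np.float64(-0.1), 208), (np.float64(0.58), np.float64(-0.02), 179), (np.float64(0.62), np.float64(-0.18), 203), (np.float64(0.62), np.float64(-0.14), 295), (np.float64(0.62), np.float64(-0.1), 294), (np.float64(0.62), np.float64(-0.06), 291), (np.float64(0.66), np.float64(-0.18), 145), (np.float64(0.66), np.float64(-0.14), 292), (np.float64(0.66), np.float64(-0.1), 295), (np.float64(0.66), np.float64(-0.06), 295), (np.float64(0.7), np.float64(-0.18), 146), (np.float64(0.7), np.float64(-0.14), 195)]
side [(np.float64(0.5), np.float64(0.02), 119), (np.float64(0.54), np.float64(-0.02), 180), (np.float64(0.54), np.float64(0.02), 181), (np.float64(0.58), np.float64(-0.14), 211), (np.float64(0.58), np.float64(-0.1), 210), (np.float64(0.58), np.float64(-0.02), 183), (np.float64(0.58), np.float64(0.02), 183), (np.float64(0.62), np.float64(-0.14), 298), (np.float64(0.62), np.float64(-0.1), 297), (np.float64(0.62), np.float64(-0.06), 211), (np.float64(0.66), np.float64(-0.14), 296), (np.float64(0.66), np.float64(-0.1), 297), (np.float64(0.66), np.float64(-0.06), 299), (np.float64(0.7), np.float64(-0.18), 147), (np.float64(0.7), np.float64(-0.14), 198), (np.float64(0.7), np.float64(-0.1), 297), (np.float64(0.7), np.float64(-0.06), 298), (np.float64(0.74), np.float64(-0.14), 140)]
```

Emit:
play_rows --rows '[[[0, 0, 0.83], [-28, -18.5, -2.2], 0], [[0, 0, 0.83], [-28, -18.5, -2.2], 0], [[0, 0, 0.83], [-28, -18.5, -2.2], 0], [[0, 0, 0.83], [-28, -18.5, -2.2], 0], [[0, 0, 0.83], [-28, -18.5, -2.2], 0], [[0, 0, 0.83], [-28, -18.5, -2.2], 0], [[0, 0, 0.83], [-28, -18.5, -2.2], 0], [[0, 0, 0.83], [-28, -18.5, -2.2], 0], [[0, 0, 0.83], [-28, -18.5, -2.2], 0], [[0, 0, 0.83], [-28, -18.5, -2.2], 0], [[0, 0, 0.83], [-28, -18.5, -2.2], 0], [[0, 0, 0.83], [-28, -18.5, -2.2], 0]]'

```text
t: 1.15
tcp_pos: [0.4193, 0.2578, 0.2657]
tool_rot: [0.244, 0.97, -0.0, -0.0]
force: [0.3, 0.4, -0.1]
finger_gap: 1.001
gripper_force: 0.0
```

Emit:
play_rows --rows '[[[0, 0, 0.83], [-28, -18.5, -2.2], 0], [[0, 0, 0.83], [-28, -18.5, -2.2], 0], [[0.27, -2.07, 1.21], [-12.3, -29.5, 13.9], 0], [[0.27, -2.07, 1.21], [-12.3, -29.5, 13.9], 0], [[0.27, -2.07, 1.21], [-12.3, -29.5, 13.9], 0], [[0.27, -2.07, 1.21], [-12.3, -29.5, 13.9], 0], [[0.27, -2.07, 1.21], [-12.3, -29.5, 13.9], 0], [[0.27, -2.07, 1.21], [-12.3, -29.5, 13.9], 0], [[0.27, -2.07, 1.21], [-12.3, -29.5, 13.9], 0], [[0.27, -2.07, 1.21], [-12.3, -29.5, 13.9], 0], [[0.27, -2.07, 1.21], [-12.3, -29.5, 13.9], 0], [[0.27, -2.07, 1.21], [-12.3, -29.5, 13.9], 0]]'

```text
t: 2.15
tcp_pos: [0.3953, -0.1254, 0.1566]
tool_rot: [0.353, 0.918, -0.069, 0.168]
force: [1.1, -1.0, 0.0]
finger_gap: 0.999
gripper_force: 0.0
```

Emit:
play_rows --rows '[[[0.27, -2.07, 1.21], [-12.3, -29.5, 13.9], 0], [[0.27, -2.07, 1.21], [-12.3, -29.5, 13.9], 0], [[0, 0, 0], [0, 0, 0], 0], [[0, 0, 0], [0, 0, 0], 0]]'

```text
t: 2.48
tcp_pos: [0.389, -0.1572, 0.1512]
tool_rot: [0.362, 0.91, -0.083, 0.183]
force: [0.4, -0.3, -0.0]
finger_gap: 1.002
gripper_force: 0.0
```

```bash
python3 - <<'E'
from h import *
t=np.radians(25); R1=frame(mx*np.sin(t)-mz*np.cos(t),my)
p,r=cur(); print(inmill(p), np.degrees(R.from_matrix(r.T@R1).as_rotvec()),sense()['q'],sense()['force'])
pw,d,P=snap('wrist'); save('w1',pw); np.savez('pics/w1.npz',p=pw,d=d,P=P)
p,r=plan(p,r,W(-.215,0,.0065),R1)
p,r=plan(p,r,W(-.125,0,.0065),R1)
E
```

```text
[-0.2309  0.0305  0.1512] [-0.54224245 -1.88768255  1.34513194] [-0.5938254   0.39144318  2.28145566 -0.84382966  0.10962068 -0.58308277] [ 0.43376137 -0.28943284 -0.01064492]
 n 5 rot [-0.11, -0.38, 0.27] shift [8.9, -5.8, 27.8]
 n 3 rot [0.0, 0.0, 0.0] shift [-27.2, 0.0, 12.7]
```

View pics/w1.png

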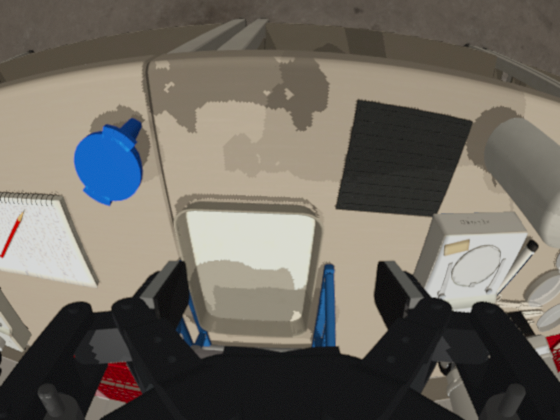

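The wrist view shows the tray between the blue frames (front rim at about row 205, columns 180–320). The pad is at (405,155), the decoy cover at (110,165) and the bottle at (530,175). The arm is near its wrist singularity at a 25° tilt, so I'll use 10°.

```bash
python3 - <<'E'
from h import *
A=np.load('pics/w1.npz'); P=A['P']; h=cv2.cvtColor(A['p'],cv2.COLOR_RGB2HSV)
D=P-C; X,Y=D@mx,D@my; k=(P[...,2]>.017)&(P[...,2]<.03)&(np.abs(Y)<.09)&(X>-.24)&(X<-.05); b=np.zeros_like(k); b[190:260,160:340]=1; k&=b
print('rim X',np.percentile(X[k],[1,5,50]),'Y',np.percentile(Y[k],[1,99]),np.percentile(P[...,2][k],[50,95]))
t=np.radians(10); R1=frame(mx*np.sin(t)-mz*np.cos(t),my)
p,r=cur()
p,r=plan(p,r,W(-.215,0,.13),R1)
p,r=plan(p,r,W(-.215,0,.006),R1)
p,r=plan(p,r,W(-.14,0,.006),R1,6)
p,r=plan(p,r,W(-.116,0,.006),R1,6)
E
```

```text
rim X [-0.1687261  -0.16823888 -0.16347088] Y [-0.07367211  0.06854863] [0.02137248 0.02277599]
 n 2 rot [-0.34, 6.57, 0.65] shift [-3.6, -15.5, 13.0]
 n 4 rot [0.0, 0.0, 0.0] shift [5.4, 0.0, 30.5]
 n 6 rot [0.0, 0.0, 0.0] shift [-12.3, 0.0, 2.2]
 n 6 rot [0.0, 0.0, 0.0] shift [-3.9, -0.0, 0.7]
```

Emit:
play_rows --rows '[[[-0.17, 3.28, 0.33], [-1.8, -7.8, 6.5], 0], [[-0.17, 3.28, 0.33], [-1.8, -7.8, 6.5], 0], [[-0.17, 3.28, 0.33], [-1.8, -7.8, 6.5], 0], [[-0.17, 3.28, 0.33], [-1.8, -7.8, 6.5], 0], [[0, 0, 0], [0, 0, 0], 0], [[0, 0, 0], [5.4, 0, 30.5], 0], [[0, 0, 0], [5.4, 0, 30.5], 0], [[0, 0, 0], [5.4, 0, 30.5], 0], [[0, 0, 0], [0, 0, 0], 0], [[0, 0, 0], [0, 0, 0], 0]]'

```text
t: 3.37
tcp_pos: [0.3804, -0.1906, 0.0879]
tool_rot: [0.375, 0.917, -0.07, 0.117]
force: [-0.4, -0.2, 0.1]
finger_gap: 0.998
gripper_force: 0.0
```

```bash
python3 - <<'E'
from h import *
t=np.radians(10); R1=frame(mx*np.sin(t)-mz*np.cos(t),my)
p,r=cur(); print(inmill(p), np.degrees(R.from_matrix(r.T@R1).as_rotvec()),sense()['q'],sense()['force'])
p,r=plan(p,r,W(-.215,0,.006),R1)
p,r=plan(p,r,W(-.14,0,.006),R1,6)
E
```

```text
[-0.2135  0.0007  0.0879] [-2.3449351   5.51269358  0.29170324] [-0.68214191  0.55841545  2.23050718 -0.65304076  0.10903982 -0.83472531] [-0.40816889 -0.17247112  0.1124968 ]
 n 3 rot [-0.78, 1.84, 0.1] shift [6.9, 0.5, 26.4]
 n 6 rot [0.0, 0.0, 0.0] shift [-12.3, 0.0, 2.2]
```

```bash
python3 - <<'E'
from h import *
t=np.radians(4); R1=frame(mx*np.sin(t)-mz*np.cos(t),my)
p,r=cur()
p,r=plan(p,r,W(-.212,0,.06),R1,4)
p,r=plan(p,r,W(-.212,0,.006),R1,3)
p,r=plan(p,r,W(-.14,0,.006),R1,6)
E
```

```text
n 4 rot [-0.59, 2.88, 0.04] shift [1.0, 0.0, 6.9]
 n 3 rot [0.0, 0.0, 0.0] shift [1.3, 0.0, 18.0]
 n 6 rot [0.0, 0.0, 0.0] shift [-12.0, -0.0, 0.8]
```

Emit:
play_rows --rows '[[[-0.59, 2.88, 0.04], [1, 0, 6.9], 0], [[-0.59, 2.88, 0.04], [1, 0, 6.9], 0], [[-0.59, 2.88, 0.04], [1, 0, 6.9], 0], [[-0.59, 2.88, 0.04], [1, 0, 6.9], 0], [[0, 0, 0], [0, 0, 0], 0], [[0, 0, 0], [0, 0, 0], 0], [[0, 0, 0], [1.3, 0, 18], 0], [[0, 0, 0], [1.3, 0, 18], 0], [[0, 0, 0], [1.3, 0, 18], 0], [[0, 0, 0], [0, 0, 0], 0]]'

```text
t: 4.2
tcp_pos: [0.3793, -0.1957, 0.0098]
tool_rot: [0.38, 0.923, -0.027, 0.046]
force: [-0.4, 0.3, 0.2]
finger_gap: 1.005
gripper_force: 0.0
```

```bash
python3 - <<'E'
from h import *
t=np.radians(4); R1=frame(mx*np.sin(t)-mz*np.cos(t),my)
p,r=cur(); print(inmill(p), np.degrees(R.from_matrix(r.T@R1).as_rotvec()),sense()['q'],sense()['force'])
p,r=plan(p,r,W(-.14,0,.008),R1,6)
p,r=plan(p,r,W(-.12,0,.008),R1,6)
E
```

```text
[-0.2107 -0.0037  0.0098] [-0.89997971  2.00974197 -0.11228497] [-0.72446384  0.74978723  2.14967496 -0.1538069   0.13987913 -1.3631159 ] [-0.41383962  0.30474629  0.23665227]
 n 6 rot [-0.15, 0.33, -0.02] shift [-11.7, 0.6, 1.4]
 n 6 rot [0.0, 0.0, 0.0] shift [-3.3, -0.0, 0.2]
```

Emit:
play_rows --rows '[[[-0.15, 0.33, 0], [-11.7, 0.6, 1.4], 0], [[-0.15, 0.33, 0], [-11.7, 0.6, 1.4], 0], [[-0.15, 0.33, 0], [-11.7, 0.6, 1.4], 0], [[-0.15, 0.33, 0], [-11.7, 0.6, 1.4], 0], [[-0.15, 0.33, 0], [-11.7, 0.6, 1.4], 0], [[-0.15, 0.33, 0], [-11.7, 0.6, 1.4], 0], [[0, 0, 0], [-4, 0, 0.2], 0], [[0, 0, 0], [-4, 0, 0.2], 0], [[0, 0, 0], [-4, 0, 0.2], 0], [[0, 0, 0], [0, 0, 0], 0]]'

```text
t: 5.03
tcp_pos: [0.4403, -0.2512, 0.0102]
tool_rot: [0.38, 0.924, -0.013, 0.033]
force: [-3.3, 2.7, 3.9]
finger_gap: 0.999
gripper_force: 2.3
```

```bash
python3 - <<'E'
from h import *
t=np.radians(4); R1=frame(mx*np.sin(t)-mz*np.cos(t),my)
p,r=cur(); print(inmill(p), np.degrees(R.from_matrix(r.T@R1).as_rotvec()),sense()['q'],sense()['force'],sense()['force']@mx)
E
```

```text
[-0.1283 -0.0005  0.0102] [-0.00320877  0.04064475 -0.11840211] [-0.73761724  0.76031222  1.92727154 -0.00783178  0.38355784 -1.52076879] [-3.31103832  2.71290733  3.88486397] -4.262421691878808
```

Emit:
play_rows --rows '[[[0, 0, 0], [-2.5, 0, 0.1], 0], [[0, 0, 0], [-2.5, 0, 0.1], 0], [[0, 0, 0], [-2, 0, 0.1], 0], [[0, 0, 0], [0, 0, 0], 0]]'

```text
t: 5.37
tcp_pos: [0.4458, -0.2569, 0.01]
tool_rot: [0.38, 0.924, -0.014, 0.033]
force: [-2.6, 2.8, 2.1]
finger_gap: 1.0
gripper_force: 1.9
```

Emit:
play_rows --rows '[[[0, 0, 0], [-1.5, 0, 0.1], 0], [[0, 0, 0], [-1.5, 0, 0.1], 0], [[0, 0, 0], [0, 0, 0], 0]]'

```text
t: 5.62
tcp_pos: [0.4477, -0.2589, 0.0099]
tool_rot: [0.38, 0.924, -0.013, 0.033]
force: [-3.4, 4.5, 3.5]
finger_gap: 0.998
gripper_force: 2.4
```

Emit:
play_rows --rows '[[[0, 0, 0], [-1.5, 0, 0.1], 0], [[0, 0, 0], [-1, 0, 0.1], 0], [[0, 0, 0], [0, 0, 0], 0]]'

```text
t: 5.87
tcp_pos: [0.4492, -0.2604, 0.0099]
tool_rot: [0.38, 0.924, -0.013, 0.032]
force: [-3.3, 3.4, 4.8]
finger_gap: 1.0
gripper_force: 2.9
```

Emit:
play_rows --rows '[[[0, 0, 0], [-1.5, 0, 0.1], 0], [[0, 0, 0], [-1.5, 0, 0.1], 0], [[0, 0, 0], [0, 0, 0], 0]]'

```text
t: 6.12
tcp_pos: [0.4492, -0.2604, 0.0096]
tool_rot: [0.38, 0.924, -0.012, 0.03]
force: [-7.6, 6.5, 7.9]
finger_gap: 1.004
gripper_force: 4.8
```

Emit:
play_rows --rows '[[[0, 0, 0], [-1.5, 0, 0.1], 0], [[0, 0, 0], [-1, 0, 0.1], 0], [[0, 0, 0], [0, 0, 0], 0]]'

```text
t: 6.37
tcp_pos: [0.4492, -0.2605, 0.0094]
tool_rot: [0.38, 0.924, -0.011, 0.027]
force: [-9.0, 8.9, 9.7]
finger_gap: 0.999
gripper_force: 6.4
```

```bash
python3 - <<'E'
from h import *
p,r=cur(); s=sense(); print(inmill(p),s['force']@mx)
for n in('side','scene'):
    pw,d,P=snap(n); np.savez('pics/%s1.npz'%n,p=pw,d=d,P=P); save(n+'1',pw)
    D=P-C; X,Y=D@mx,D@my; h=cv2.cvtColor(pw,cv2.COLOR_RGB2HSV)
    k=(P[...,2]>-.008)&(P[...,2]<.03)&(np.abs(Y)<.07)&(X>-.2)&(X<.13)&(h[...,1]<45)&(h[...,2]>120)
    print(n,k.sum(),np.percentile(X[k],[1,5,50,95,99]))
    k=(P[...,2]>.015)&(P[...,2]<.03)&(np.abs(Y)<.07)&(X>-.2)&(X<.13); print(np.histogram(X[k],np.arange(-.16,.14,.01)))
E
```

```text
[-0.1155 -0.0008  0.0094] -12.637589955000148
side 666 [-0.19906662 -0.19436743 -0.04996529  0.01650282  0.11662074]
(array([ 0,  0,  0, 17, 16, 13,  6,  2,  3,  2,  2,  2,  5,  4,  3,  3,  5,
        0,  0,  0,  0,  0,  0,  0,  0,  0,  3, 14,  1,  0]), array([-1.60000000e-01, -1.50000000e-01, -1.40000000e-01, -1.30000000e-01,
       -1.20000000e-01, -1.10000000e-01, -1.00000000e-01, -9.00000000e-02,
       -8.00000000e-02, -7.00000000e-02, -6.00000000e-02, -5.00000000e-02,
       -4.00000000e-02, -3.00000000e-02, -2.00000000e-02, -1.00000000e-02,
        1.38777878e-16,  1.00000000e-02,  2.00000000e-02,  3.00000000e-02,
        4.00000000e-02,  5.00000000e-02,  6.00000000e-02,  7.00000000e-02,
        8.00000000e-02,  9.00000000e-02,  1.00000000e-01,  1.10000000e-01,
        1.20000000e-01,  1.30000000e-01,  1.40000000e-01]))
scene 2165 [-0.1955437  -0.17663612 -0.04990621  0.11665837  0.12885866]
(array([  0,   0,   0,   8,  10,  19,   8,  10,   7,  10,  10,   7,   0,
         0,   0,   0,   0,   0,   0,   0,   0,   0,   0,   0,   0,   2,
       107, 176,  22,   0]), array([-1.60000000e-01, -1.50000000e-01, -1.40000000e-01, -1.30000000e-01,
       -1.20000000e-01, -1.10000000e-01, -1.00000000e-01, -9.00000000e-02,
       -8.00000000e-02, -7.00000000e-02, -6.00000000e-02, -5.00000000e-02,
       -4.00000000e-02, -3.00000000e-02, -2.00000000e-02, -1.00000000e-02,
        1.38777878e-16,  1.00000000e-02,  2.00000000e-02,  3.00000000e-02,
        4.00000000e-02,  5.00000000e-02,  6.00000000e-02,  7.00000000e-02,
        8.00000000e-02,  9.00000000e-02,  1.00000000e-01,  1.10000000e-01,
        1.20000000e-01,  1.30000000e-01,  1.40000000e-01]))
```

```bash
python3 - <<'E'
from h import *
R1=frame(-mz,my)
p,r=cur()
p,r=plan(p,r,W(-.14,0,.012),r)
p,r=plan(p,r,W(-.14,0,.203),R1,8)
p,r=plan(p,r,W(-.075,0,.203),R1)
E
```

```text
n 1 rot [0.0, 0.0, 0.0] shift [24.3, 0.7, -4.0]
 n 8 rot [-0.0, 0.42, -0.02] shift [-0.8, -0.0, -23.9]
 n 2 rot [0.0, 0.0, 0.0] shift [-32.5, -0.0, 0.0]
```

Emit:
play_rows --rows '[[[0, 0, 0], [15, 0, -1], 0], [[0, 0, 0], [15, 0, -3], 0], [[0, 0.42, 0], [-0.8, 0, -23.9], 0.5], [[0, 0.42, 0], [-0.8, 0, -23.9], 1], [[0, 0.42, 0], [-0.8, 0, -23.9], 1], [[0, 0.42, 0], [-0.8, 0, -23.9], 1], [[0, 0.42, 0], [-0.8, 0, -23.9], 1], [[0, 0.42, 0], [-0.8, 0, -23.9], 1], [[0, 0.42, 0], [-0.8, 0, -23.9], 1], [[0, 0.42, 0], [-0.8, 0, -23.9], 1], [[0, 0, 0], [0, 0, 0], 1], [[0, 0, 0], [0, 0, 0], 1]]'

```text
t: 7.47
tcp_pos: [0.4329, -0.2442, 0.2047]
tool_rot: [0.381, 0.925, -0.004, 0.011]
force: [-0.2, 0.1, -0.6]
finger_gap: 0.002
gripper_force: 0.0
```

```bash
python3 - <<'E'
from h import *
R1=frame(-mz,my)
p,r=cur(); print(inmill(p),sense()['q'],sense()['force'],sense()['finger_gap'])
p,r=plan(p,r,W(-.078,0,.203),R1,4)
p,r=plan(p,r,W(-.022,0,.203),R1,10)
E
```

```text
[-0.1385 -0.0007  0.2047] [-7.38628875e-01  3.98691171e-01  1.80114346e+00 -6.09676296e-04
  9.18845827e-01 -1.52786523e+00] [-0.16751243  0.06616704 -0.58469969] 0.002359173267658801
 n 4 rot [0.01, 0.33, -0.04] shift [-15.1, 0.2, 0.7]
 n 10 rot [0.0, 0.0, 0.0] shift [-5.6, 0.0, 0.0]
```

Emit:
play_rows --rows '[[[0, 0.33, 0], [-15.1, 0.2, 0.7], 1], [[0, 0.33, 0], [-15.1, 0.2, 0.7], 1], [[0, 0.33, 0], [-15.1, 0.2, 0.7], 1], [[0, 0.33, 0], [-15.1, 0.2, 0.7], 1], [[0, 0, 0], [-5.6, 0, 0], 1], [[0, 0, 0], [-5.6, 0, 0], 1], [[0, 0, 0], [-5.6, 0, 0], 1], [[0, 0, 0], [-5.6, 0, 0], 1]]'

```text
t: 8.13
tcp_pos: [0.4856, -0.2955, 0.1993]
tool_rot: [0.38, 0.925, 0.004, -0.011]
force: [-11.4, 10.2, 10.7]
finger_gap: 0.0
gripper_force: 7.3
```

Emit:
play_rows --rows '[[[0, 0, 0], [-5.6, 0, 0], 1], [[0, 0, 0], [-5.6, 0, 0], 1], [[0, 0, 0], [-5.6, 0, 0], 1], [[0, 0, 0], [-5.6, 0, 0], 1]]'

```text
t: 8.47
tcp_pos: [0.4936, -0.3029, 0.2014]
tool_rot: [0.38, 0.925, 0.009, -0.023]
force: [-32.1, 28.2, 46.4]
finger_gap: 0.001
gripper_force: 29.3
```

Emit:
play_rows --rows '[[[0, 0, 0], [-4, 0, 0], 1], [[0, 0, 0], [-4, 0, 0], 1], [[0, 0, 0], [0, 0, 0], 1]]'

```text
t: 8.72
tcp_pos: [0.4951, -0.3044, 0.2028]
tool_rot: [0.379, 0.925, 0.011, -0.029]
force: [-35.9, 31.0, 50.7]
finger_gap: 0.005
gripper_force: 32.2
```

```bash
python3 - <<'E'
from h import *
p,r=cur(); print(inmill(p),sense()['q'],sense()['force'])
for n in('side','scene'):
    pw,d,P=snap(n); np.savez('pics/%s2.npz'%n,p=pw,d=d,P=P); save(n+'2',pw)
    h=cv2.cvtColor(pw,cv2.COLOR_RGB2HSV).astype(int); D=P-C; X,Y=D@mx,D@my
    k=((h[...,0]<8)|(h[...,0]>172))&(h[...,1]>150)&(h[...,2]>70)&(P[...,2]>.17)&(np.hypot(X,Y)<.1)
    print(n,k.sum(),np.percentile(X[k],[2,50,98]),np.percentile(Y[k],[2,98]),np.percentile(P[...,2][k],[2,50,98]))
E
```

```text
[-5.190e-02  2.000e-04  2.028e-01] [-7.43295084e-01  5.36043890e-01  1.53763410e+00 -2.22838856e-04
  1.13027279e+00 -1.53565930e+00] [-35.93248336  31.00210444  50.69636286]
side 74 [-0.04075725 -0.03137002 -0.01937966] [-0.00058305  0.04149997] [0.20152059 0.22037514 0.32887296]
scene 136 [-0.0364275  -0.02691012 -0.01515713] [-0.03564944  0.00917714] [0.20508185 0.22187644 0.23499054]
```

Emit:
play_rows --rows '[[[0, 0, 0], [20, 0, -8], 1], [[0, 0, 0], [20, 0, -10], 1], [[0, 0, 0], [0, 0, 0], 1], [[0, 0, 0], [0, 0, 0], 1]]'

```text
t: 9.15
tcp_pos: [0.4833, -0.2929, 0.219]
tool_rot: [0.38, 0.925, 0.001, -0.003]
force: [-0.0, 0.1, 0.8]
finger_gap: 0.006
gripper_force: 0.0
```

```bash
python3 - <<'E'
from h import *
R1=frame(-mz,my)
p,r=cur(); print(inmill(p),sense()['q'],sense()['force'])
p,r=plan(p,r,W(-.07,0,.216),R1,2)
p,r=plan(p,r,W(-.022,0,.216),R1,8)
for n in('side','scene'):
    pw,d,P=snap(n); 
    h=cv2.cvtColor(pw,cv2.COLOR_RGB2HSV).astype(int); D=P-C; X,Y=D@mx,D@my
    k=((h[...,0]<8)|(h[...,0]>172))&(h[...,1]>150)&(h[...,2]>70)&(P[...,2]>.19)&(P[...,2]<.26)&(np.hypot(X,Y)<.1)
    print(n,k.sum(),np.percentile(X[k],[2,50,98]),np.percentile(Y[k],[2,98]),np.percentile(P[...,2][k],[2,50,98]))
save('scene2b',pw)
E
```

```text
[-6.85e-02  1.00e-04  2.19e-01] [-7.42795877e-01  4.74482233e-01  1.60210193e+00  5.34191002e-04
  1.07179299e+00 -1.53320641e+00] [-0.03490933  0.10032533  0.81119368]
 n 2 rot [0.01, -0.19, -0.06] shift [0.8, -0.0, 1.5]
 n 8 rot [0.0, 0.0, 0.0] shift [-6.0, 0.0, 0.0]
side 107 [-0.03697137 -0.03095375 -0.02257066] [-0.02184752  0.03357715] [0.19979459 0.22184757 0.23349879]
scene 196 [-0.03646801 -0.02875635 -0.01541917] [-0.03309597  0.0247295 ] [0.20683656 0.22764974 0.23170992]
```

Emit:
play_rows --rows '[[[0, 0, 0], [-6, 0, 0.5], 1], [[0, 0, 0], [-6, 0, 0.5], 1], [[0, 0, 0], [-6, 0, 0.5], 1], [[0, 0, 0], [-5, 0, 0], 1], [[0, 0, 0], [-5, 0, 0], 1]]'

```text
t: 9.67
tcp_pos: [0.502, -0.3118, 0.2159]
tool_rot: [0.381, 0.925, 0.003, -0.007]
force: [-5.3, 4.7, 5.0]
finger_gap: -0.001
gripper_force: 3.4
```

Emit:
play_rows --rows '[[[0, 0, 0], [-5, 0, 0], 1], [[0, 0, 0], [-5, 0, 0], 1], [[0, 0, 0], [0, 0, 0], 1]]'

```text
t: 9.92
tcp_pos: [0.5109, -0.3205, 0.2161]
tool_rot: [0.381, 0.925, 0.002, -0.005]
force: [-1.5, 2.2, 2.5]
finger_gap: -0.004
gripper_force: 1.4
```

Emit:
play_rows --rows '[[[0, 0, 0], [-4, 0, 0], 1], [[0, 0, 0], [-4, 0, 0], 1], [[0, 0, 0], [-2, 0, 0], 1], [[0, 0, 0], [0, 0, 0], 1]]'

```text
t: 10.25
tcp_pos: [0.5173, -0.3273, 0.2161]
tool_rot: [0.381, 0.925, 0.002, -0.005]
force: [-4.1, 1.8, 3.2]
finger_gap: 0.002
gripper_force: 2.1
```

Emit:
play_rows --rows '[[[0, 0, 0], [18, 0, -6], 1], [[0, 0, 0], [20, 0, -20], 1], [[0, 0, 0], [5, 0, -30], 0], [[0, 0, 0], [5, 0, -30], 0], [[0, 0, 0], [0, 0, 0], 0], [[0, 0, 0], [0, 0, 0], 0]]'

```text
t: 10.75
tcp_pos: [0.4859, -0.2956, 0.3052]
tool_rot: [0.381, 0.925, 0.0, 0.0]
force: [0.3, -0.1, -0.0]
finger_gap: 0.564
gripper_force: 0.0
```

```bash
cat > grip.py <<'E'
from h import *
p,r=cur(); print(inmill(p),sense()['q'],sense()['force'])
for n in('side','scene','wrist'):
    pw,d,P=snap(n); save(n+'3',pw); np.savez('pics/%s3.npz'%n,p=pw,d=d,P=P)
    h=cv2.cvtColor(pw,cv2.COLOR_RGB2HSV).astype(int); D=P-C; X,Y=D@mx,D@my
    k=((h[...,0]<8)|(h[...,0]>172))&(h[...,1]>150)&(h[...,2]>70)&(P[...,2]>.19)&(P[...,2]<.26)&(np.hypot(X,Y)<.1)
    print(n,k.sum(),np.percentile(X[k],[2,50,98]),np.percentile(Y[k],[2,98]),np.percentile(P[...,2][k],[2,50,98]))
    t=k&(P[...,2]>np.percentile(P[...,2][k],98)-.006); q=np.stack([X[t],Y[t]],1); (c,s,a)=cv2.minAreaRect((q*1000).astype(np.float32)); print('top',t.sum(),c,s,a,P[t].mean(0))
E
python3 grip.py
```

```text
[-6.470e-02 -1.000e-04  3.052e-01] [-7.43315396e-01  3.80274665e-01  1.49510946e+00  6.04142850e-04
  1.26592472e+00 -1.53315270e+00] [ 0.27905095 -0.05304588 -0.03500541]
side 151 [-0.00792438 -0.00416617  0.00380932] [-0.02557082  0.03247779] [0.20781332 0.22778004 0.23898234]
top 60 (-1.545393466949463, 3.1984081268310547) (12.695518493652344, 64.09725952148438) 0.7456424832344055 [ 0.53320376 -0.33735197  0.23640469]
scene 214 [-0.00768675 -0.00293322  0.00511249] [-0.03360708  0.02346057] [0.20873968 0.23294605 0.2368604 ]
top 120 (-0.6903891563415527, -3.072732925415039) (13.478399276733398, 60.4865837097168) 0.19109469652175903 [ 0.52653309 -0.34441891  0.23494592]
wrist 2483 [-0.00984078 -0.00712328  0.00320108] [-0.02851518  0.02843079] [0.21008371 0.23362791 0.23775004]
top 1389 (-2.6765289306640625, -0.048946380615234375) (13.727498054504395, 60.8192138671875) 2.4030652046203613 [ 0.52936307 -0.33826953  0.2359036 ]
```

View pics/wrist3.png

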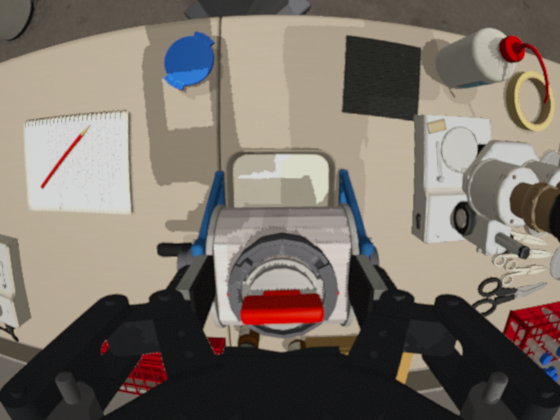

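The wrist view shows the port facing up with the red grip at (282,308), along the drum axis. The pad is at (382,77) and the crank at about (175,248). Next I turn the tool 90° over the grip.

```bash
python3 - <<'E'
from h import *
R1=frame(-mz,mx)
p,r=cur()
p,r=plan(p,r,W(-.0015,0,.30),R1,14)
p,r=plan(p,r,W(-.0015,0,.217),R1,4)
E
```

```text
n 14 rot [-0.03, -0.03, 6.42] shift [-3.9, 3.5, 0.1]
 n 4 rot [0.0, 0.0, 0.0] shift [0.0, 0.0, 20.7]
```

Emit:
play_rows --rows '[[[0, 0, 6.42], [-3.9, 3.5, 0.1], 0], [[0, 0, 6.42], [-3.9, 3.5, 0.1], 0], [[0, 0, 6.42], [-3.9, 3.5, 0.1], 0], [[0, 0, 6.42], [-3.9, 3.5, 0.1], 0], [[0, 0, 6.42], [-3.9, 3.5, 0.1], 0], [[0, 0, 6.42], [-3.9, 3.5, 0.1], 0], [[0, 0, 6.42], [-3.9, 3.5, 0.1], 0], [[0, 0, 6.42], [-3.9, 3.5, 0.1], 0], [[0, 0, 6.42], [-3.9, 3.5, 0.1], 0], [[0, 0, 6.42], [-3.9, 3.5, 0.1], 0], [[0, 0, 6.42], [-3.9, 3.5, 0.1], 0], [[0, 0, 6.42], [-3.9, 3.5, 0.1], 0]]'

```text
t: 11.9
tcp_pos: [0.5299, -0.3301, 0.299]
tool_rot: [0.875, 0.484, -0.001, -0.005]
force: [-0.9, 0.5, -0.2]
finger_gap: 0.999
gripper_force: 0.0
```

Emit:
play_rows --rows '[[[0, 0, 6.42], [-3.9, 3.5, 0.1], 0], [[0, 0, 6.42], [-3.9, 3.5, 0.1], 0], [[0, 0, 0], [0, 0, 0], 0], [[0, 0, 0], [0, 0, 0], 0]]'

```text
t: 12.23
tcp_pos: [0.5308, -0.3404, 0.2992]
tool_rot: [0.922, 0.387, -0.002, -0.005]
force: [-0.7, -0.6, 0.6]
finger_gap: 0.996
gripper_force: 0.0
```

```bash
python3 - <<'E'
from h import *
R1=frame(-mz,mx)
p,r=cur(); print(inmill(p),sense()['q'])
p,r=plan(p,r,W(-.0015,0,.217),R1,4)
E
```

```text
[-0.0013 -0.0004  0.2992] [-7.47364761e-01  4.81855283e-01  1.33877910e+00  5.98229389e-04
  1.33172441e+00  2.91953669e-02]
 n 4 rot [-0.15, -0.0, 0.02] shift [0.1, 0.1, 20.5]
```

Emit:
play_rows --rows '[[[-0.15, 0, 0], [0.1, 0.1, 20.5], 0], [[-0.15, 0, 0], [0.1, 0.1, 20.5], 0], [[-0.15, 0, 0], [0.1, 0.1, 20.5], 0], [[-0.15, 0, 0], [0.1, 0.1, 20.5], 0], [[0, 0, 0], [0, 0, 0], 0], [[0, 0, 0], [0, 0, 0], 1], [[0, 0, 0], [0, 0, 0], 1], [[0, 0, 0], [0, 0, 0], 1], [[0, 0, 0], [0, 0, 0], 1], [[0, 0, 0], [0, 0, 0], 1]]' --grip_force 60

```text
t: 13.07
tcp_pos: [0.5319, -0.3405, 0.2202]
tool_rot: [0.923, 0.386, 0.001, 0.002]
force: [0.1, 0.4, -0.0]
finger_gap: 0.301
gripper_force: 0.0
```

Emit:
play_rows --rows '[[[0, 0, 0], [0, 0, 1], 1], [[0, 0, 0], [0, 0, 1], 1], [[0, 0, 0], [0, 0, 0], 1], [[0, 0, 0], [0, 0, 0], 1]]'

```text
t: 13.4
tcp_pos: [0.5336, -0.3418, 0.2205]
tool_rot: [0.923, 0.386, 0.002, 0.005]
force: [0.7, 1.3, 9.0]
finger_gap: 0.147
gripper_force: 76.1
```

Emit:
play_rows --rows '[[[0, 0, 0], [0, 0, -2], 1], [[0, 0, -4], [0, 0, 0], 1], [[0, 0, -4], [0, 0, 0], 1], [[0, 0, -4], [0, 0, 0], 1], [[0, 0, -4], [0, 0, 0], 1], [[0, 0, -4], [0, 0, 0], 1], [[0, 0, 0], [0, 0, 0], 1]]'

```text
t: 13.98
tcp_pos: [0.5314, -0.3416, 0.2206]
tool_rot: [0.841, 0.541, -0.0, 0.003]
force: [-1.4, -0.9, 5.7]
finger_gap: 0.154
gripper_force: 75.4
```

```bash
python3 - <<'E'
from h import *
p,r=cur(); s=sense();print(inmill(p),s['q'],s['force'],s['ft_torque'],s['finger_gap'],inmill(C+r[:,1]))
E
```

```text
[-0.     -0.0008  0.2206] [-0.74699379  0.55506836  1.437969   -0.00213465  1.14308541 -0.31860519] [-1.35915731 -0.94719428  5.65525858] [-0.37396981  0.17264844 -0.00692159] 0.15356752191746836 [0.939  0.3438 0.0046]
```

Turning smoothly at low force; I'll finish the twist to about 86°.

Emit:
play_rows --rows '[[[0, 0, -6], [0, 0, 0], 1], [[0, 0, -6], [0, 0, 0], 1], [[0, 0, -6], [0, 0, 0], 1], [[0, 0, -6], [0, 0, 0], 1], [[0, 0, -6], [0, 0, 0], 1], [[0, 0, -6], [0, 0, 0], 1], [[0, 0, -6], [0, 0, 0], 1], [[0, 0, -6], [0, 0, 0], 1], [[0, 0, -6], [0, 0, 0], 1], [[0, 0, -6], [0, 0, 0], 1], [[0, 0, -6], [0, 0, 0], 1], [[0, 0, 0], [0, 0, 0], 1]]'

```text
t: 14.98
tcp_pos: [0.5307, -0.3411, 0.2207]
tool_rot: [0.41, 0.912, -0.002, 0.001]
force: [-2.8, 0.9, 5.6]
finger_gap: 0.151
gripper_force: 75.7
```

Emit:
play_rows --rows '[[[0, 0, 0], [0, 0, -3], 1], [[0, 0, 0], [0, 0, -4], 1], [[0, 0, 0], [0, 0, -5], 1], [[0, 0, 0], [0, 0, 0], 1]]'

```text
t: 15.32
tcp_pos: [0.5318, -0.3402, 0.2317]
tool_rot: [0.412, 0.911, -0.0, 0.002]
force: [0.6, 0.0, -1.6]
finger_gap: 0.147
gripper_force: 74.2
```

```bash
python3 - <<'E'
from h import *
p,r=cur(); s=sense();print(inmill(p),s['q'],s['force'],s['ft_torque'],s['finger_gap'],inmill(C+r[:,1]))
E
```

```text
[-0.0007  0.0005  0.2317] [-7.45978367e-01  5.42977916e-01  1.42662675e+00  3.95471679e-04
  1.16850447e+00 -1.46813795e+00] [ 0.5740616   0.00493715 -1.58008319] [ 0.02012454  0.01286379 -0.01517331] 0.1473456367500726 [7.030e-02 9.975e-01 7.000e-04]
```

```bash
python3 - <<'E'
from h import *
for f in('w1','wrist3','scene2','side2'):
    A=np.load(f'pics/{f}.npz'); P=A['P']; v=A['p'].max(-1); k=(v<75)&(np.abs(P[...,2])<.015)&(np.hypot(P[...,0]-.4815,P[...,1]+.0965)<.095)
    k=cv2.morphologyEx(k.astype(np.uint8),cv2.MORPH_OPEN,np.ones((3,3)))>0
    c,s,a=cv2.minAreaRect((P[k][:,:2]*1000).astype(np.float32)); print(f,k.sum(),c,s,a,np.median(P[k][:,2]))
p,r=cur(); R1=frame(-mz,r[:,1])
p,r=plan(p,r,np.array([.525,-.335,.28]),R1)
p,r=plan(p,r,np.array([.46,-.2,.28]),R1,6)
p,r=plan(p,r,np.array([.4815,-.0965,.20]),R1,5)
p,r=plan(p,r,np.array([.4815,-.0965,.05]),R1,7)
E
```

```text
w1 11451 (480.719482421875, -94.54800415039062) (111.97905731201172, 109.18749237060547) 41.584312438964844 0.0030076897312426853
wrist3 5520 (480.5022277832031, -95.59765625) (108.79795837402344, 107.54930114746094) 41.879634857177734 0.0030727908050995623
scene2 1096 (483.7341003417969, -95.28968048095703) (117.19788360595703, 108.08478546142578) 41.43712615966797 0.0017376082531223025
side2 411 (452.3876953125, -90.2803726196289) (142.2140655517578, 67.63838195800781) 85.82164764404297 0.004087842770426953
 n 2 rot [0.02, 0.1, -0.0] shift [4.1, -0.8, -24.2]
 n 6 rot [0.0, 0.0, 0.0] shift [24.0, 6.7, 0.0]
 n 5 rot [0.0, 0.0, 0.0] shift [12.7, 16.9, 16.0]
 n 7 rot [0.0, 0.0, 0.0] shift [0.0, 0.0, 21.4]
```

Emit:
play_rows --rows '[[[0, 0.1, 0], [2, 0, -16], 1], [[0, 0.1, 0], [3, -0.8, -16], 1], [[0, 0, 0], [3.2, -0.8, -16.4], 1], [[0, 0, 0], [24, 6.7, 0], 1], [[0, 0, 0], [24, 6.7, 0], 1], [[0, 0, 0], [24, 6.7, 0], 1], [[0, 0, 0], [24, 6.7, 0], 1], [[0, 0, 0], [24, 6.7, 0], 1], [[0, 0, 0], [24, 6.7, 0], 1], [[0, 0, 0], [12.7, 17, 10], 1], [[0, 0, 0], [12.7, 17, 10], 1], [[0, 0, 0], [12.7, 17, 10], 1]]'

```text
t: 16.32
tcp_pos: [0.4728, -0.137, 0.2496]
tool_rot: [0.412, 0.911, 0.0, 0.0]
force: [0.0, -0.3, -1.3]
finger_gap: 0.149
gripper_force: 74.3
```

Emit:
play_rows --rows '[[[0, 0, 0], [12.7, 17, 15], 1], [[0, 0, 0], [12.7, 17, 20], 1], [[0, 0, 0], [0, 0, 22], 1], [[0, 0, 0], [0, 0, 22], 1], [[0, 0, 0], [0, 0, 22], 1], [[0, 0, 0], [0, 0, 22], 1], [[0, 0, 0], [0, 0, 22], 1], [[0, 0, 0], [0, 0, 22], 1], [[0, 0, 0], [0, 0, 22], 1], [[0, 0, 0], [0, 0, 0], 1], [[0, 0, 0], [0, 0, 0], 1]]'

```text
t: 17.23
tcp_pos: [0.481, -0.096, 0.0598]
tool_rot: [0.412, 0.911, 0.0, -0.002]
force: [-0.5, -0.2, -2.0]
finger_gap: 0.146
gripper_force: 74.2
```

```bash
python3 - <<'E'
from h import *
p,r=cur(); s=sense();print(p,s['q'],s['force'],s['finger_gap'],r[:,2])
R1=frame(-mz,r[:,1])
pw,d,P=snap('side'); save('side4',pw)
h=cv2.cvtColor(pw,cv2.COLOR_RGB2HSV).astype(int)
k=((h[...,0]<8)|(h[...,0]>172))&(h[...,1]>150)&(P[...,2]>.03)&(P[...,2]<.15)&(np.hypot(P[...,0]-.481,P[...,1]+.0955)<.06)
print(k.sum(),np.percentile(P[k],[3,50,97],axis=0) if k.any() else '')
plan(p,r,np.array([.481,-.0955,.038]),R1,4)
cv2.imwrite('pics/c4.png',cv2.resize(pw[180:320,180:380,::-1],None,fx=3,fy=3))
E
```

```text
[ 0.48101735 -0.09595333  0.05984505] [-4.25703954e-01  6.59414563e-01  1.90395685e+00  1.59173613e-03
  5.81880613e-01 -1.14896092e+00] [-0.4705519  -0.15842712 -1.96964051] 0.14566779878715916 [-0.00297097  0.00230767 -0.99999292]
99 [[ 0.46045993 -0.11039172  0.0493403 ]
 [ 0.47331254 -0.07902847  0.06574588]
 [ 0.50268043 -0.07032749  0.07903017]]
 n 4 rot [-0.01, -0.05, -0.0] shift [0.1, 0.1, 5.5]
```

View pics/c4.png

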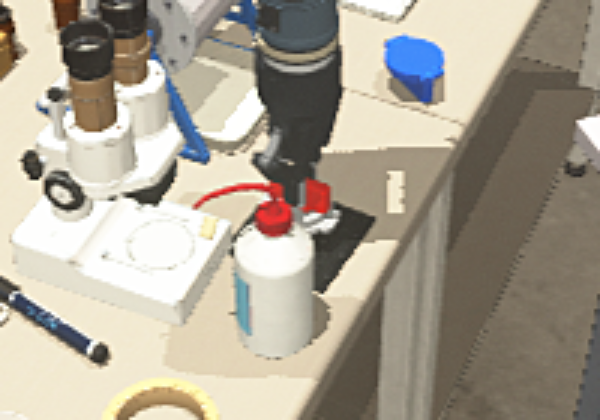

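The crop shows the red-gripped cover held over the pad at about (315,215), with the bottle undisturbed. Next I lower it to contact.

Emit:
play_rows --rows '[[[0, 0, 0], [0, 0.4, 6], 1], [[0, 0, 0], [0, 0, 6], 1], [[0, 0, 0], [0, 0, 6], 1], [[0, 0, 0], [0, 0, 4], 1], [[0, 0, 0], [0, 0, 2], 1], [[0, 0, 0], [0, 0, 1.5], 1], [[0, 0, 0], [0, 0, 0], 1]]'

```text
t: 17.87
tcp_pos: [0.4816, -0.0959, 0.0348]
tool_rot: [0.412, 0.911, 0.0, -0.001]
force: [-0.2, -0.3, -2.1]
finger_gap: 0.149
gripper_force: 74.2
```

Emit:
play_rows --rows '[[[0, 0, 0], [0, 0, 1.5], 1], [[0, 0, 0], [0, 0, 1], 1], [[0, 0, 0], [0, 0, 0], 1]]'

```text
t: 18.12
tcp_pos: [0.4818, -0.096, 0.0325]
tool_rot: [0.412, 0.911, 0.0, -0.001]
force: [-0.1, 0.4, -1.8]
finger_gap: 0.153
gripper_force: 74.2
```

Emit:
play_rows --rows '[[[0, 0, 0], [0, 0, 1], 1], [[0, 0, 0], [0, 0, 0.5], 1], [[0, 0, 0], [0, 0, 0], 1]]'

```text
t: 18.37
tcp_pos: [0.4817, -0.0959, 0.031]
tool_rot: [0.412, 0.911, 0.0, -0.001]
force: [0.3, -0.1, -1.8]
finger_gap: 0.151
gripper_force: 74.2
```

Emit:
play_rows --rows '[[[0, 0, 0], [0, 0, 1], 1], [[0, 0, 0], [0, 0, 1], 1], [[0, 0, 0], [0, 0, 0], 1]]'

```text
t: 18.62
tcp_pos: [0.4821, -0.0958, 0.0304]
tool_rot: [0.412, 0.911, 0.0, 0.0]
force: [-0.4, 1.7, 10.6]
finger_gap: 0.15
gripper_force: 82.2
```

Emit:
play_rows --rows '[[[0, 0, 0], [0, 0, 0.7], 1], [[0, 0, 0], [0, 0, 0.7], 1], [[0, 0, 0], [0, 0, 0], 1]]'

```text
t: 18.87
tcp_pos: [0.4821, -0.0957, 0.0303]
tool_rot: [0.412, 0.911, 0.0, 0.0]
force: [-2.9, 1.9, 22.6]
finger_gap: 0.154
gripper_force: 84.2
```

Emit:
play_rows --rows '[[[0, 0, 0], [0, 0, -2.5], 1], [[0, 0, 0], [0, 0, 0], 0.7], [[0, 0, 0], [0, 0, 0], 0.55], [[0, 0, 0], [0, 0, 0], 0.5], [[0, 0, 0], [0, 0, 0], 0.5], [[0, 0, 0], [0, 0, 0], 0.5], [[0, 0, 0], [0, 0, -15], 0.5], [[0, 0, 0], [0, 0, -25], 0.5], [[0, 0, 0], [0, 0, -35], 0.5], [[0, 0, 0], [0, 0, -35], 0.5], [[0, 0, 0], [0, 0, -35], 0.5], [[0, 0, 0], [0, 0, -35], 0.5]]'

```text
t: 19.87
tcp_pos: [0.4813, -0.0959, 0.2115]
tool_rot: [0.412, 0.911, 0.0, -0.001]
force: [0.8, -0.2, 0.3]
finger_gap: 0.497
gripper_force: 0.0
```

```bash
python3 - <<'E'
from h import *
p,r=cur(); s=sense();print(p,s['q'],s['force'],s['finger_gap'])
pw,d,P=snap('wrist'); save('w5',pw); np.savez('pics/w5.npz',p=pw,d=d,P=P)
h=cv2.cvtColor(pw,cv2.COLOR_RGB2HSV).astype(int)
k=((h[...,0]<8)|(h[...,0]>172))&(h[...,1]>150)&(P[...,2]>.02)&(P[...,2]<.15)&(np.hypot(P[...,0]-.481,P[...,1]+.0955)<.06)
print(k.sum(),np.percentile(P[k],[3,50,97],axis=0)); t=k&(P[...,2]>.042); print(cv2.minAreaRect((P[t][:,:2]*1000).astype(np.float32)))
q,d,P=snap('scene'); save('s5',q); np.savez('pics/s5.npz',p=q,d=d,P=P)
cv2.imwrite('pics/c5.png',np.hstack([cv2.resize(pw[...,::-1],(400,300)),cv2.resize(q[180:315,210:390,::-1],(400,300))]))
E
```

```text
[ 0.48127218 -0.09593101  0.21146508] [-4.25420211e-01  3.89154143e-01  1.79225681e+00  1.02374623e-03
  9.62336255e-01 -1.14784054e+00] [ 0.82029852 -0.22605191  0.33776257] 0.49680658191579297
978 [[ 0.46073205 -0.11717444  0.02145978]
 [ 0.48057187 -0.09479185  0.04627411]
 [ 0.50111195 -0.07331363  0.04782799]]
((482.10394287109375, -95.84007263183594), (13.451260566711426, 61.91893005371094), 41.117305755615234)
```

View pics/c5.png

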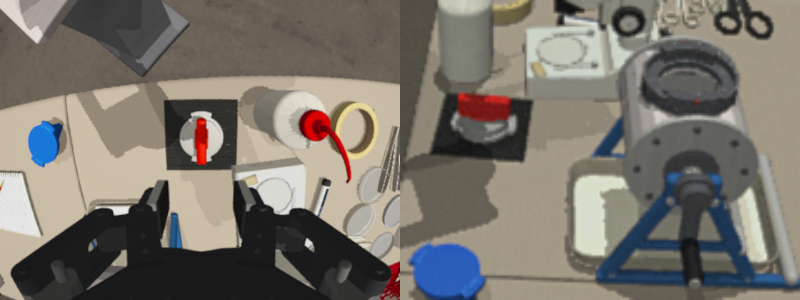

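The left part shows the cover lying grip up on the pad, with the bottle and tape untouched. The right part shows the open port facing up and the crank grip hanging down at about (690,265). Next I locate the crank grip and plan the grasp, leaning away from the drum.

```bash
python3 - <<'E'
from h import *
A=np.load('pics/s5.npz'); P=A['P']; D=P-C; X,Y,Z=D@mx,D@my,P[...,2]
k=(A['p'].max(-1)<70)&(np.abs(X)<.06)&(Y<-.1)&(Y>-.18)&(Z>.05)&(Z<.12)
print(k.sum(),[np.percentile(a[k],[3,50,97]).round(4) for a in(X,Y,Z)])
k2=k&(Y<-.118); print(k2.sum(),[np.percentile(a[k2],[3,50,97]).round(4) for a in(X,Y,Z)])
t=np.radians(25); R1=frame(my*np.sin(t)-mz*np.cos(t),mx)
p,r=cur(); Rv=frame(-mz,mx)
g=np.array([0,-.135,.083])
p,r=plan(p,r,np.array([.42,-.25,.25]),frame(-mz,np.array([1,0,0])))
G=W(*g); z=R1[:,2]
p,r=plan(p,r,G-z*.12,R1)
p,r=plan(p,r,G+z*.009,R1)
E
```

```text
262 [array([-0.0058,  0.0012,  0.0107]), array([-0.151 , -0.1183, -0.1014]), array([0.0826, 0.0897, 0.1166])]
133 [array([-0.0058,  0.0011,  0.0107]), array([-0.1514, -0.1374, -0.1186]), array([0.0813, 0.0886, 0.0916])]
 n 7 rot [0.07, 0.06, 5.91] shift [-16.6, -17.6, -4.9]
 n 8 rot [-1.22, 2.96, 5.48] shift [-28.9, 6.9, 2.1]
 n 4 rot [0.0, 0.0, 0.0] shift [-0.0, 0.0, 32.2]
```

Emit:
play_rows --rows '[[[0, 0, 5.91], [-16.6, -17.6, -4.9], 0.3], [[0, 0, 5.91], [-16.6, -17.6, -4.9], 0.3], [[0, 0, 5.91], [-16.6, -17.6, -4.9], 0], [[0, 0, 5.91], [-16.6, -17.6, -4.9], 0], [[0, 0, 5.91], [-16.6, -17.6, -4.9], 0], [[0, 0, 5.91], [-16.6, -17.6, -4.9], 0], [[0, 0, 5.91], [-16.6, -17.6, -4.9], 0], [[0, 0, 0], [0, 0, 0], 0]]'

```text
t: 20.63
tcp_pos: [0.4152, -0.2516, 0.244]
tool_rot: [0.709, 0.705, -0.001, -0.001]
force: [0.3, 0.6, -0.5]
finger_gap: 1.002
gripper_force: 0.0
```

Emit:
play_rows --rows '[[[-1.22, 2.96, 5.48], [-28.9, 6.9, 2.1], 0], [[-1.22, 2.96, 5.48], [-28.9, 6.9, 2.1], 0], [[-1.22, 2.96, 5.48], [-28.9, 6.9, 2.1], 0], [[-1.22, 2.96, 5.48], [-28.9, 6.9, 2.1], 0], [[-1.22, 2.96, 5.48], [-28.9, 6.9, 2.1], 0], [[-1.22, 2.96, 5.48], [-28.9, 6.9, 2.1], 0], [[-1.22, 2.96, 5.48], [-28.9, 6.9, 2.1], 0], [[-1.22, 2.96, 5.48], [-28.9, 6.9, 2.1], 0], [[0, 0, 0], [0, 0, 0], 0], [[0, 0, 0], [0, 0, 0], 0]]'

```text
t: 21.47
tcp_pos: [0.3972, -0.4726, 0.1831]
tool_rot: [0.901, 0.375, 0.2, -0.086]
force: [0.3, -0.1, 0.9]
finger_gap: 1.002
gripper_force: 0.0
```

```bash
cat > cr.py <<'E'
from h import *
t=np.radians(25); R1=frame(my*np.sin(t)-mz*np.cos(t),mx); z=R1[:,2]
def Gp(f,rg=.055): return W(rg*np.sin(f)+.001,-.135,.138-rg*np.cos(f))
E
python3 - <<'E'
from cr import *
p,r=cur(); s=sense(); print(inmill(p),np.degrees(R.from_matrix(r.T@R1).as_rotvec()),s['q'],s['force'])
p,r=plan(p,r,Gp(0)-z*.08,R1,4)
p,r=plan(p,r,Gp(0)+z*.010,R1,5)
E
```

```text
[-0.0036 -0.1884  0.1831] [-0.17881822 -0.12023625 -0.19397262] [-1.23709089  0.64651689  1.46359221  0.40905835  1.26475057 -0.62690415] [ 0.27039518 -0.1216256   0.89849244]
 n 4 rot [-0.04, -0.03, -0.05] shift [1.5, 1.2, 8.3]
 n 5 rot [0.0, 0.0, 0.0] shift [-0.0, -0.0, 18.0]
```

Emit:
play_rows --rows '[[[0, 0, 0], [1.5, 1.2, 8.3], 0], [[0, 0, 0], [1.5, 1.2, 8.3], 0], [[0, 0, 0], [1.5, 1.2, 8.3], 0], [[0, 0, 0], [1.5, 1.2, 8.3], 0], [[0, 0, 0], [0, 0, 18], 0], [[0, 0, 0], [0, 0, 18], 0], [[0, 0, 0], [0, 0, 18], 0], [[0, 0, 0], [0, 0, 18], 0], [[0, 0, 0], [0, 0, 18], 0], [[0, 0, 0], [0, 0, 0], 0], [[0, 0, 0], [0, 0, 0], 0]]'

```text
t: 22.38
tcp_pos: [0.443, -0.4326, 0.0761]
tool_rot: [0.9, 0.378, 0.199, -0.085]
force: [-0.3, -0.2, -0.3]
finger_gap: 1.0
gripper_force: 0.0
```

Emit:
play_rows --rows '[[[0, 0, 0], [0, 0, 0], 1], [[0, 0, 0], [0, 0, 0], 1], [[0, 0, 0], [0, 0, 0], 1], [[0, 0, 0], [0, 0, 0], 1], [[0, 0, 0], [0, 0, 0], 1], [[0, 0, 0], [0, 0, 0], 1], [[0, 0, 0], [0, 0, 0], 1], [[0, 0, 0], [0, 0, 0], 1]]'

```text
t: 23.05
tcp_pos: [0.4426, -0.4356, 0.0774]
tool_rot: [0.901, 0.377, 0.2, -0.083]
force: [0.1, -1.7, 2.9]
finger_gap: 0.193
gripper_force: 58.5
```

```bash
python3 - <<'E'
from cr import *
p,r=cur(); s=sense(); print(inmill(p),inmill(p-.01*r[:,2]),np.degrees(R.from_matrix(r.T@R1).as_rotvec()),s['q'],s['force'],s['finger_gap'],s['gripper_force'])
E
```

```text
[ 0.0027 -0.1301  0.0774] [ 0.0027 -0.1344  0.0865] [0.09148008 0.04194001 0.04020211] [-1.14781897  0.78398809  1.54136838  0.47627298  1.03434427 -0.6614776 ] [ 0.08892744 -1.72370294  2.8986586 ] 0.19255760622669613 58.457842098250694
```

```bash
python3 - <<'E'
from cr import *
for k in range(12):
    d=R1.T@(Gp(np.radians(15*k+15))-Gp(np.radians(15*k)))*1000/3; print(15*k,np.round(d,1).tolist())
E
```

```text
0 [0.3, 4.7, -0.6]
15 [0.8, 4.4, -1.7]
30 [1.2, 3.8, -2.6]
45 [1.6, 2.9, -3.4]
60 [1.9, 1.8, -4.0]
75 [2.0, 0.6, -4.3]
90 [2.0, -0.6, -4.3]
105 [1.9, -1.8, -4.0]
120 [1.6, -2.9, -3.4]
135 [1.2, -3.8, -2.6]
150 [0.8, -4.4, -1.7]
165 [0.3, -4.7, -0.6]
```

Emit:
play_rows --rows '[[[0, 0, 0], [0.3, 4.7, -0.6], 1], [[0, 0, 0], [0.3, 4.7, -0.6], 1], [[0, 0, 0], [0.3, 4.7, -0.6], 1], [[0, 0, 0], [0.8, 4.4, -1.7], 1], [[0, 0, 0], [0.8, 4.4, -1.7], 1], [[0, 0, 0], [0.8, 4.4, -1.7], 1]]'

```text
t: 23.55
tcp_pos: [0.4584, -0.4508, 0.0822]
tool_rot: [0.9, 0.378, 0.197, -0.088]
force: [-8.3, 1.2, -1.4]
finger_gap: 0.188
gripper_force: 58.4
```

Emit:
play_rows --rows '[[[0, 0, 0], [1.2, 3.8, -2.6], 1], [[0, 0, 0], [1.2, 3.8, -2.6], 1], [[0, 0, 0], [1.2, 3.8, -2.6], 1], [[0, 0, 0], [1.6, 2.9, -3.4], 1], [[0, 0, 0], [1.6, 2.9, -3.4], 1], [[0, 0, 0], [1.6, 2.9, -3.4], 1]]'

```text
t: 24.05
tcp_pos: [0.4764, -0.4682, 0.1045]
tool_rot: [0.901, 0.377, 0.199, -0.084]
force: [-4.1, -0.9, -4.7]
finger_gap: 0.194
gripper_force: 58.9
```

```bash
python3 - <<'E'
from cr import *
p,r=cur(); s=sense(); q=inmill(p-.01*r[:,2]); print(q,np.degrees(R.from_matrix(r.T@R1).as_rotvec()),s['force'],np.degrees(np.arctan2(q[0],.138-q[2])),s['q'],s['finger_gap'])
E
```

```text
[ 0.0497 -0.1339  0.1136] [-0.02193989  0.02410295  0.03106691] [-4.07593776 -0.88872553 -4.70085174] 63.85146976935686 [-1.12154454  0.79139496  1.40255685  0.45174805  1.14463534 -0.57406945] 0.1937694519325284
```

Tracking well; continuing at low force.

Emit:
play_rows --rows '[[[0, 0, 0], [1.9, 1.8, -4], 1], [[0, 0, 0], [1.9, 1.8, -4], 1], [[0, 0, 0], [1.9, 1.8, -4], 1], [[0, 0, 0], [2, 0.6, -4.3], 1], [[0, 0, 0], [2, 0.6, -4.3], 1], [[0, 0, 0], [2, 0.6, -4.3], 1], [[0, 0, 0], [2, -0.6, -4.3], 1], [[0, 0, 0], [2, -0.6, -4.3], 1], [[0, 0, 0], [2, -0.6, -4.3], 1]]'

```text
t: 24.8
tcp_pos: [0.4805, -0.4722, 0.1469]
tool_rot: [0.901, 0.377, 0.2, -0.083]
force: [-0.5, -3.4, -4.6]
finger_gap: 0.192
gripper_force: 58.8
```

Emit:
play_rows --rows '[[[0, 0, 0], [1.9, -1.8, -4], 1], [[0, 0, 0], [1.9, -1.8, -4], 1], [[0, 0, 0], [1.9, -1.8, -4], 1], [[0, 0, 0], [1.6, -2.9, -3.4], 1], [[0, 0, 0], [1.6, -2.9, -3.4], 1], [[0, 0, 0], [1.6, -2.9, -3.4], 1]]'

```text
t: 25.3
tcp_pos: [0.4704, -0.4624, 0.1714]
tool_rot: [0.901, 0.377, 0.2, -0.082]
force: [0.1, -4.8, -5.4]
finger_gap: 0.194
gripper_force: 58.8
```

```bash
python3 - <<'E'
from cr import *
p,r=cur(); s=sense(); q=inmill(p-.01*r[:,2]); print(q,np.degrees(R.from_matrix(r.T@R1).as_rotvec()),s['force'],np.degrees(np.arctan2(q[0],.138-q[2])),s['q'],s['finger_gap'])
E
```

```text
[ 0.0413 -0.1339  0.1805] [0.12348513 0.05189677 0.02841567] [ 0.10446695 -4.84115263 -5.40341801] 135.8204085493451 [-1.12607071  0.6948059   1.3927585   0.43352357  1.24000323 -0.52907332] 0.1944979745898697
```

Emit:
play_rows --rows '[[[0, 0, 0], [1.2, -3.8, -2.6], 1], [[0, 0, 0], [1.2, -3.8, -2.6], 1], [[0, 0, 0], [1.2, -3.8, -2.6], 1], [[0, 0, 0], [0, 0, 0], 1], [[0, 0, 0], [0.4, -2.2, -0.9], 1], [[0, 0, 0], [0.4, -2.2, -0.9], 1], [[0, 0, 0], [0.4, -2.2, -0.8], 1], [[0, 0, 0], [0.4, -2.2, -0.8], 1], [[0, 0, 0], [0.4, -2.2, -0.8], 1], [[0, 0, 0], [0.4, -2.2, -0.8], 1]]'

```text
t: 26.13
tcp_pos: [0.4532, -0.4458, 0.1855]
tool_rot: [0.901, 0.377, 0.2, -0.081]
force: [0.5, -6.4, -5.1]
finger_gap: 0.191
gripper_force: 58.8
```

Emit:
play_rows --rows '[[[0, 0, 0], [0.2, -2.4, -0.3], 1], [[0, 0, 0], [0.2, -2.4, -0.3], 1], [[0, 0, 0], [0.2, -2.4, -0.3], 1], [[0, 0, 0], [0.1, -2.4, -0.2], 1], [[0, 0, 0], [0.1, -2.4, -0.2], 1], [[0, 0, 0], [0, -2.4, -0.2], 1], [[0, 0, 0], [0, 0, 0], 1], [[0, 0, 0], [0, 0, 0], 1]]'

```text
t: 26.8
tcp_pos: [0.4431, -0.436, 0.1876]
tool_rot: [0.901, 0.377, 0.2, -0.081]
force: [-0.1, -6.8, -2.9]
finger_gap: 0.187
gripper_force: 59.0
```

```bash
python3 - <<'E'
from cr import *
p,r=cur(); s=sense(); q=inmill(p-.01*r[:,2]); print(q,np.degrees(R.from_matrix(r.T@R1).as_rotvec()),s['force'],np.degrees(np.arctan2(q[0],.138-q[2])),s['q'],s['finger_gap'])
a,d,P=snap('scene'); save('s6',a); b,d2,P2=snap('side'); save('d6',b)
cv2.imwrite('pics/c6.png',np.hstack([cv2.resize(a[220:320,240:400,::-1],(480,300)),cv2.resize(b[130:250,190:310,::-1],(300,300))]))
E
```

```text
[ 0.0034 -0.1342  0.1967] [0.27066887 0.09098246 0.04016511] [-0.10478369 -6.78942702 -2.9242716 ] 176.68503857523496 [-1.14744296  0.6289492   1.48543818  0.43342278  1.22085407 -0.5592451 ] 0.1869899814725396
```

View pics/c6.png

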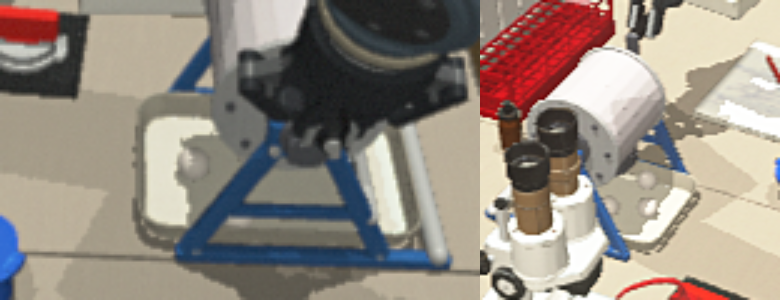

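The left part shows one ball in the tray at (190,160). The right part shows all three at about (612,205), (647,180) and (652,208). I'll let go of the crank and back away.

Emit:
play_rows --rows '[[[0, 0, 0], [0, 0, 0], 0], [[0, 0, 0], [0, 0, 0], 0], [[0, 0, 0], [0, 0, 0], 0], [[0, 0, 0], [0, 0, 0], 0], [[0, 0, 0], [0, 0, 0], 0], [[0, 0, 0], [0, 0, 0], 0], [[0, 0, 0], [0, 0, -15], 0], [[0, 0, 0], [0, 0, -25], 0], [[0, 0, 0], [0, 0, -30], 0], [[0, 0, 0], [-15, 0, -15], 0], [[0, 0, 0], [0, 0, 0], 0], [[0, 0, 0], [0, 0, 0], 0]]'

```text
t: 27.9
tcp_pos: [0.4074, -0.4698, 0.2575]
tool_rot: [0.901, 0.376, 0.2, -0.083]
force: [0.6, -0.0, 0.0]
finger_gap: 0.998
gripper_force: 0.0
```

```bash
python3 - <<'E'
from cr import *
s=sense(); print(s['t'],inmill(s['tcp_pos']),s['force'],s['finger_gap'])
for n in('scene','side'):
    a,d,P=snap(n); save(n+'7',a); D=P-C; X,Y,Z=D@mx,D@my,P[...,2]
    k=(np.abs(X)<.1)&(np.abs(Y)<.065)&(Z>.013)&(Z<.045)&(a.min(-1)>90)
    c,l,st,ce=cv2.connectedComponentsWithStats(k.astype(np.uint8))
    for i in range(1,c):
        if st[i,4]>5: m=l==i; print(n,st[i,4],X[m].mean().round(3),Y[m].mean().round(3),Z[m].max().round(3),ce[i])
    k=(a.max(-1)<90)&(np.abs(X)<.05)&(Y<-.11)&(Y>-.16)&(Z>.16)&(Z<.22); print('crank',k.sum(),X[k].mean() if k.any() else '',Z[k].max() if k.any() else '')
    cv2.imwrite('pics/c7%s.png'%n,cv2.resize(a[170:320,200:400,::-1] if n=='scene' else a[130:270,180:330,::-1],(400,300)))
cv2.imwrite('pics/c7.png',np.hstack([cv2.imread('pics/c7scene.png'),cv2.imread('pics/c7side.png')]))
E
```

```text
27.9 [ 0.0017 -0.1792  0.2575] [ 0.60862539 -0.01089256  0.01010565] 0.9977505506213441
scene 13 -0.096 0.061 0.023 [289.46153846 253.30769231]
scene 75 -0.062 -0.006 0.026 [303.90666667 273.24      ]
crank 183 0.0017916708890456403 0.20304345613945363
side 41 -0.046 -0.044 0.029 [258.53658537 201.82926829]
side 32 -0.021 0.023 0.03 [241.71875 211.46875]
side 44 -0.063 0.005 0.029 [256.29545455 212.25      ]
side 6 -0.097 0.062 0.023 [257.5        226.66666667]
crank 35 -4.505409030773967e-05 0.20531651412154228
```

View pics/c7.png

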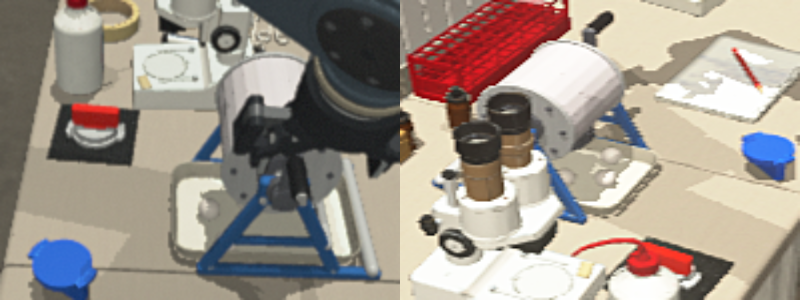

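The final view shows the three balls in the tray, with the nearest to a limit still well inside it. The crank points straight up, so the port faces down. The cover is on the pad, and the bottle and tape stand as they were.

```bash
python3 -c "
from station import *
print(sign_off())"
```

```text
the job is handed in; nothing more can be done
None
```

I handed the job in after about 28 s of robot time. The last pictures show the tray home against the stop bar, the cover grip up on the pad, the port facing down, all three balls in the tray, and the bottle and tape as they stood; the sign-off gave no verdict, so I can't confirm the judging.

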